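Step the tube carousel back one notch

ROBOT

A 6-joint arm with a two-finger parallel gripper is mounted at the origin on the work surface. World frame = base frame: x ahead of the robot, y to its left, z up, the work surface at z = 0. Lengths are in mm, angles in degrees, forces in N, time in s.
With the tool pointing down it reaches from about 350 to 850 mm from the base axis. Payload 8.1 kg.
Tool frame: the origin (TCP) lies midway between the tips of the shut fingers; the grasp point (between the pads) lies 19 mm behind it (r.grasp_offset is the distance from the TCP to the grasp point, in mm); z points along the fingers, x is the direction in which the jaws open and shut, and the axes are right-handed (so a half turn about z gives the same grasp; the last joint's range is limited). The gripper opens to 85 mm and grips with 20 to 120 N. Pads are 22 mm wide; open, the fingers measure 114 mm over their backs; the gripper's body (76 mm by 85 mm) begins 54 mm behind the grasp point. The pads swing forward as they close: fully open they stand 13 mm farther back than shut.
Start: joints at [66.899, 7.471, 85.268, -0, 87.261, -4.893], TCP at [187.465, 569.967, 231.292] pointing down, gripper open.
Joint ranges: [-169.43, 169.43], [-51.17, 129.36], [1.28, 143.12], [-76.62, 256.62], [0, 156.53], [-152.29, 152.29]. Speed limits (degrees/s): [136.94, 136.94, 159.86, 180, 180, 180].

INTERFACE

Orientations are given as [roll, pitch, yaw] about the fixed x, y, z axes, in that order (R = Rz(yaw) Ry(pitch) Rx(roll)).
In Python, from bench import r, optics, hand_in gives the robot as it stands.
- The arm moves only by the shell command python3 -m pendant 'ROWS' [FORCE]. ROWS is JSON, a list of rows, each a list of 5 numbers: the opening, from 0 (shut) to 1 (fully open), then the shift along the tool's x, y, z in mm, then the turn about the tool's z in degrees. A call has 1 to 10 rows; each row shifts and turns the commanded pose from where the row before left it, along the tool's axes as they then stand; what a row does not reach is not made up. A row lasts 1/10 s, in which the tool goes at most 50 mm and 8.59 degrees, less where a joint would pass 70% of its speed; a pose out of reach is approached as far as the arm can. A call with a gripper value outside its range is refused whole. The fingers move at their own pace and stop on an object; FORCE is the grip in N (left out, the last holds). Time passes only in rows, so rows that do not move let the fingers close. It gives the time, the measured TCP pose, the force and the opening at its end, in the units of the state.
- r.sense(): the state, without advancing time (a new reading comes with each control period).
- optics.snapshot(name): name is "scene" or "top"; returns (picture, depth): 420x560x3 uint8, blue, green, red; 420x560 float32, mm along the optical axis (not along the pixel's ray), 0 where there is no reading.
- optics.camera_params(name): a dict with "camera_matrix" (3x3 intrinsics, pixels), "eye" and "orientation" of the camera in the world. Camera axes: x right, y down, z forward; pixel columns grow to the right and rows downward; lengths in mm; the calibration is good to about 2 mm. A picture is of the moment at which its call begins. camera_params takes no time and is no camera call.
- hand_in(): hands the job in, once; it reports no verdict.
Trained networks look in the newest picture that a camera, given by its name, has taken for a name from the list of things; names that differ only in an ending like _2 or _b are one class to them, and where a whole thing is asked for, a point or a joint stands for the part that bears it (a point fixed in the world has none). Each returns a list of dicts, best first, with "score" (0 to 1); they miss things now and then, are a little off and sometimes report something else, mostly with a low value. They report only what shows in the picture. A call takes as long as a camera call.
- optics.search_frame(camera, query): "at" ([x, y, z] in mm, in world coordinates, good to about 4 mm: the middle of the surface that is visible of it).
The state is a dict: "time": time; "joint_pos": joint angles; "qd": joint speeds; "joint_efforts": joint torques, N m; "tool_pos": TCP position; "tcp_rot": TCP orientation; "ft_force": force on the tool from outside, world axes, zero at the start; "wrist_torque": the same for the moment, N m; "finger_gap": finger opening in mm.
Only numpy, scipy, OpenCV 4.12 (cv2) and the standard library are available. Lean on these libraries where they do the work, as an engineer would, in place of code of your own. Each camera call takes 0.05 s, during which the arm holds its last target. There are 200 camera calls.

TASK

The hand-turned tube carousel has been stepped one tube too far. With a fingertip, tip the thumb tab of its ratchet pawl outward until the pawl is lifted out of the toothed wheel and stays up by itself, push the carousel back by exactly one notch (anticlockwise seen from above; the star handle on top is the place to push), then tip the pawl in again so that it drops fully into the notch. Pick nothing up, keep off the glass tubes and the column, and leave everything else on the bench where it stands.

Things in the scene. Friction and masses are not known exactly. Their poses are not given: they have to be found in the camera images.
- collector: the tube carousel, fixed to the bench: round blue base 244 mm across, 18 mm high; origin on the wheel's axis at bench height, z up. It carries a steel ratchet wheel with 12 tube sleeves, a hub 25 mm thick and a three-arm star handle. In this frame the column stands on the +x side and the pawl's hinge lies 150 mm from the axis, 100 degrees round from +x towards +y
- wheel (a joint): angle of the wheel in rad, -0.055 to 0 at the start; grows forward (clockwise from above), falls backward. One notch is 0.524. It turns stiffly (0.12 N m, 2 to 3 N at a ball) and stays where it is left. Each notch has play: with the pawl down one notch back it reads -0.59 to -0.43. With the pawl down it turns forward, clicking, but not backward past the play
- pawl (a joint): tilt of the pawl in rad: 0 fully down in a notch, grows as its tab tips outward (away from the wheel) and its nose lifts; stop at 0.62. The nose clears the teeth above 0.25. Past its balance point, near 0.34, it falls outward and stays up; short of it, it falls back in by its own weight. Lowered onto a tooth it rests there (up to 0.2) until the wheel turns and it drops in
- tab (a point): middle of the pawl's black thumb tab (26 mm wide along the rim, 8 mm thick, 22 mm tall, on a 4 mm steel stem, moved by under 1 N). With the pawl down it stands upright, 65 mm above the hinge pin (level, tangential to the rim, 24 mm above the bench); it swings straight out from the wheel and down, to 36 degrees, its end 76 mm from the pin. Its x axis points radially outward
- nose (a point): middle of the pawl's dark steel nose (10 mm wide, 15 mm tall, chamfered below), 38 mm inward of the hinge, that drops between the saw teeth at the rim
- axis (a point): point on the carousel's vertical axis at the height of the star handle's arms, 148 mm above the bench
- ball0 (a point): centre of one of the three black balls (20 mm across) at the ends of the star handle's level steel arms (8 mm thick), 54 mm from the axis and 148 mm above the bench, 30 mm above the tube rims; the arms are 120 degrees apart and turn with the wheel. At the start this arm points most nearly towards the robot
- ball1 (a point): centre of one of the three black balls (20 mm across) at the ends of the star handle's level steel arms (8 mm thick), 54 mm from the axis and 148 mm above the bench, 30 mm above the tube rims; the arms are 120 degrees apart and turn with the wheel
- ball2 (a point): centre of one of the three black balls (20 mm across) at the ends of the star handle's level steel arms (8 mm thick), 54 mm from the axis and 148 mm above the bench, 30 mm above the tube rims; the arms are 120 degrees apart and turn with the wheel
- column: glass column, 23 mm across, 165 to 275 mm above the bench, thin tip down to 127 mm, clamped on a retort stand (rod 302 mm high, 170 mm from the wheel's axis); its tip hangs over one sleeve, 82 mm from the axis. Origin and axes are the collector's: column and rod lie at +x from it. Fixed, not to be touched
- rim (a point): centre of the ratchet wheel's upper face, 39 mm above the bench: bare steel, 12 saw teeth 30 degrees apart, root radius 106 mm, tip radius 117 mm, 12 mm thick. On it stand 12 white tube sleeves, 19 mm across, on a circle of 82 mm radius, tops 76 mm above the bench; six hold loose glass tubes whose rims are 118 mm above the bench
- tube0: loose glass test tube, 13 mm across and 75 mm tall, standing in a sleeve of the carousel with its foot 43 mm above the bench; origin at its foot. Not to be touched
- tube1: loose glass test tube, 13 mm across and 75 mm tall, standing in a sleeve of the carousel with its foot 43 mm above the bench; origin at its foot. Not to be touched
- tube2: loose glass test tube, 13 mm across and 75 mm tall, standing in a sleeve of the carousel with its foot 43 mm above the bench; origin at its foot. Not to be touched
- tube3: loose glass test tube, 13 mm across and 75 mm tall, standing in a sleeve of the carousel with its foot 43 mm above the bench; origin at its foot. Not to be touched
- tube4: loose glass test tube, 13 mm across and 75 mm tall, standing in a sleeve of the carousel with its foot 43 mm above the bench; origin at its foot. Not to be touched
- tube5: loose glass test tube, 13 mm across and 75 mm tall, standing in a sleeve of the carousel with its foot 43 mm above the bench; origin at its foot. Not to be touched
- jar: small amber jar, 48 mm across, 80 mm tall, on the bench beside the carousel; origin at its foot. Bystander
- bung: black rubber bung, 36 mm across, 30 mm tall, on the bench beside the carousel; origin at its foot. Bystander
- flask: conical glass flask, 82 mm across at the foot, 108 mm tall, beside the carousel; origin at its foot. Bystander
- green_bottle: green glass bottle, 62 mm across, 140 mm tall, left side of the bench; origin at its foot. Bystander
- amber_bottle: amber glass bottle, 62 mm across, 140 mm tall, left side of the bench; origin at its foot. Bystander
- beaker: glass beaker, 72 mm across, 95 mm tall, right side of the bench; origin at its foot. Bystander

How it is judged:
By the outcome, as a careful person would: the job done as asked, in the order asked, and still so for the second after the job is handed in, with the robot touching nothing.
It also fails if it takes over 58 s, if anything falls off the work surface, if the arm or the gripper's body presses on something with over 40 N, if the wrist force passes 120 N, or if a joint passes its speed limit or range.

## Working session

There is one attempt and no reset: what is moved stays moved. The work goes in short steps, Python scripts to look and compute and a shell command to move; the robot and the scene stay as the last step left them, time stands still between calls to the robot, and variables do not carry over. Pictures are saved under pics/ and viewed, about 8 in all and at most 12, crops included, and the job is handed in when it is done.

```bash
mkdir -p pics
python3 - <<'E'
from bench import r, optics
import cv2, numpy as np
s=r.sense(); print({k:np.round(v,2).tolist() for k,v in s.items()})
for c in("scene","top"):
    p,d=optics.snapshot(c); cv2.imwrite(f"pics/{c}0.png",p)
    q=optics.camera_params(c); print(c,q)
    for n in["collector","axis","tab","nose","ball0","ball1","ball2","rim","column","jar","bung","flask"]:
        print(n,[(np.round(o["at"]).tolist(),round(o["score"],2)) for o in optics.search_frame(c,n)[:4]])
E
```

```text
{'time': 0.0, 'joint_pos': [66.9, 7.52, 85.33, -0.0, 87.26, -4.89], 'qd': [-0.08, -0.03, 0.04, -0.03, -0.03, 0.06], 'joint_efforts': [0.0, -56.94, -50.06, 0.0, 0.01, 0.0], 'tool_pos': [187.27, 569.47, 230.26], 'tcp_rot': [-179.99, 0.1, 71.79], 'ft_force': [-0.28, -0.19, -0.65], 'wrist_torque': [-0.06, -0.01, -0.01], 'finger_gap': 85.78}
scene {'camera_matrix': array([[505.27113359,   0.        , 276.53561   ],
       [  0.        , 505.27113359, 210.83940543],
       [  0.        ,   0.        ,   1.        ]]), 'eye': array([1337.78410448, -558.44881995, 1011.05347431]), 'orientation': array([-1.32707128e+02, -6.56813944e-02,  5.66257964e+01])}
collector [([692.0, -162.0, 12.0], 0.73)]
axis [([695.0, -164.0, 13.0], 0.79)]
tab [([603.0, 40.0, 48.0], 0.53)]
nose [([605.0, 40.0, 48.0], 0.48), ([579.0, 389.0, 76.0], 0.19)]
ball0 [([592.0, -122.0, 38.0], 0.76)]
ball1 [([592.0, -122.0, 38.0], 0.76)]
ball2 [([592.0, -122.0, 38.0], 0.76)]
rim [([694.0, -161.0, 12.0], 0.61), ([636.0, -58.0, 103.0], 0.39)]
column [([730.0, -174.0, 8.0], 0.79), ([694.0, -162.0, 13.0], 0.46)]
jar [([459.0, 13.0
[... 317 characters left out ...]
  ]]), 'eye': array([ 330.07208821,  -20.38873033, 1134.47645016]), 'orientation': array([-168.75832234,    0.25292935,  -90.2023011 ])}
collector [([668.0, -136.0, 16.0], 0.56)]
axis [([672.0, -135.0, 23.0], 0.8)]
tab [([593.0, 34.0, 46.0], 0.49)]
nose [([601.0, 38.0, 44.0], 0.69), ([557.0, -103.0, 40.0], 0.15)]
ball0 [([558.0, -100.0, 42.0], 0.85)]
ball1 [([558.0, -100.0, 42.0], 0.85)]
ball2 [([558.0, -100.0, 42.0], 0.85)]
rim [([671.0, -136.0, 16.0], 0.77)]
column [([717.0, -159.0, 16.0], 0.79)]
jar [([435.0, 18.0, 77.0], 0.52), ([668.0, -134.0, 21.0], 0.16)]
bung [([710.0, 7.0, 29.0], 0.47)]
flask [([401.0, -195.0, 42.0], 0.94), ([597.0, 38.0, 48.0], 0.38), ([669.0, -136.0, 21.0], 0.24)]
```

Run:
```python
import cv2
a=cv2.imread("pics/scene0.png");cv2.imwrite("pics/scene0v.png",a)
b=cv2.imread("pics/top0.png")[:, :];cv2.imwrite("pics/top0c.png",cv2.resize(b[0:300,180:480],(800,600)[::-1] if 0 else (600,600),interpolation=cv2.INTER_CUBIC))
```

```text
(no output)
```

View pics/scene0.png

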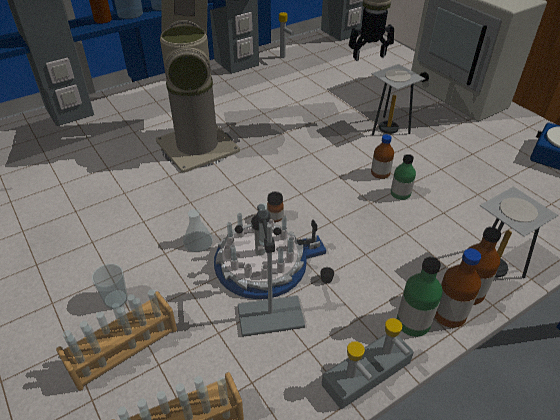

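View pics/top0c.png

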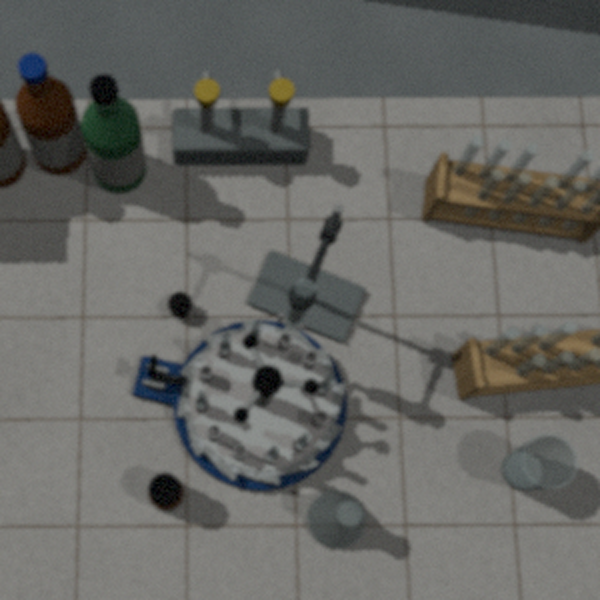

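The scene view shows the carousel at about (262,262), the pawl tab near (313,225) and the rod at (268,280). In the top crop the hub is at (267,380), the balls at (251,341), (241,414) and (312,386), and the tab at (152,368). The jar is near (165,490), the bung at (180,303) and the flask at (335,520). Next I'll refine these positions.

```bash
cat > h.py <<'E'
from bench import r, optics
import cv2, numpy as np
from scipy.spatial.transform import Rotation as Ro
def cam(c):
    q=optics.camera_params(c); return q["camera_matrix"],np.array(q["eye"]),Ro.from_euler("xyz",q["orientation"],degrees=True).as_matrix()
def onz(c,u,v,z):
    K,e,R=cam(c); d=R@np.linalg.inv(K)@np.array([u,v,1.]); return e+d*(z-e[2])/d[2]
def proj(c,P):
    K,e,R=cam(c); p=K@(R.T@(np.atleast_2d(P)-e).T); return (p[:2]/p[2]).T
def cloud(c,d):
    K,e,R=cam(c); v,u=np.indices(d.shape); p=np.stack([(u-K[0,2])/K[0,0],(v-K[1,2])/K[1,1],np.ones(d.shape)],-1)*d[...,None]
    return p@R.T+e
def crop(c,name,box,k,p=None):
    if p is None: p,_=optics.snapshot(c)
    x,y,w,h=box; q=p[y:y+h,x:x+w].astype(float)/255
    cv2.imwrite(f"pics/{name}.png",cv2.resize((np.clip(q*1.3,0,1)**.6*255).astype(np.uint8),None,fx=k,fy=k,interpolation=cv2.INTER_CUBIC))
E
python3 - <<'E'
from h import *
for n,u,v,z in[("b0",300.5,207,148),("b1",305.5,170.5,148),("b2",336,193,148),("hub",313.5,190,155),("tab",256,184,89),("bung",270,152,30),("jar",262.5,245,80),("rodfoot",332,145,0)]:
    print(n,onz("top",u,v,z).round(1))
P=[];
acc=[optics.snapshot("top") for _ in range(4)]
p=np.mean([a[0] for a in acc],0).astype(np.uint8); d=np.median([a[1] for a in acc],0)
X=cloud("top",d); hsv=cv2.cvtColor(p,cv2.COLOR_BGR2HSV)
m=(hsv[...,0]>100)&(hsv[...,0]<125)&(hsv[...,1]>130)&(X[...,0]<800)&(np.hypot(X[...,0]-590,X[...,1]+110)<170)
print(m.sum(),np.median(X[m],0))
# base circle: outer points of blue mask
Q=X[m]; print("z pct",np.percentile(Q[:,2],[5,25,50,75,95]))
# balls by dark + depth
g=p.max(2)
m2=(X[...,2]>135)&(X[...,2]<165)&(np.hypot(X[...,0]-590,X[...,1]+110)<100)
n,l,s,c=cv2.connectedComponentsWithStats(m2.astype(np.uint8))
for i in range(1,n): print(s[i],c[i],X[l==i].mean(0).round(1))
crop("top","topc",(230,140,130,115),6,p)
ps,ds=optics.snapshot("scene"); crop("scene","scc",(200,170,140,140),5,ps)
E
```

```text
b0 [527.1 -71.5 148. ]
b1 [620.2 -85.3 148. ]
b2 [ 562.  -159.7  148. ]
hub [ 568.2 -103.7  155. ]
tab [601.2  41.8  89. ]
bung [709.6   6.4  30. ]
jar [441.2  24.4  80. ]
rodfoot [ 740.4 -173.4    0. ]
441 [538.99097588  -4.44029262  19.42087163]
z pct [17.57390436 18.65329617 19.42087163 20.28622192 21.70552688]
[319 156   5   7  19] [320.63157895 158.89473684] [ 648.6 -123.3  153.3]
[325 163   1   1   1] [325. 163.] [ 642.4 -135.6  138.8]
[328 162   5   3   9] [330.11111111 163.22222222] [ 638.  -147.   150.7]
[297 167  43  45 450] [313.56666667 190.20666667] [ 567.4 -103.7  156.5]
```

View pics/topc.png

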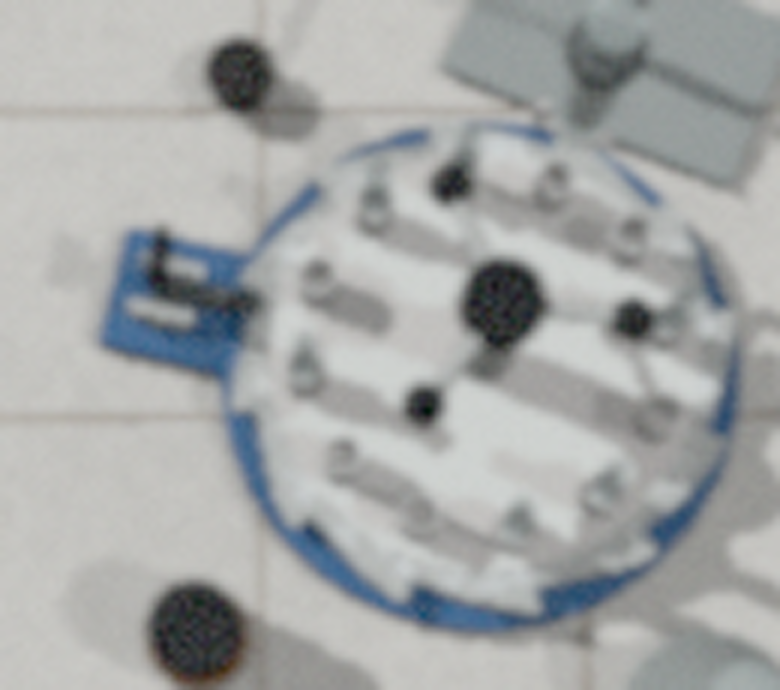

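View pics/scc.png

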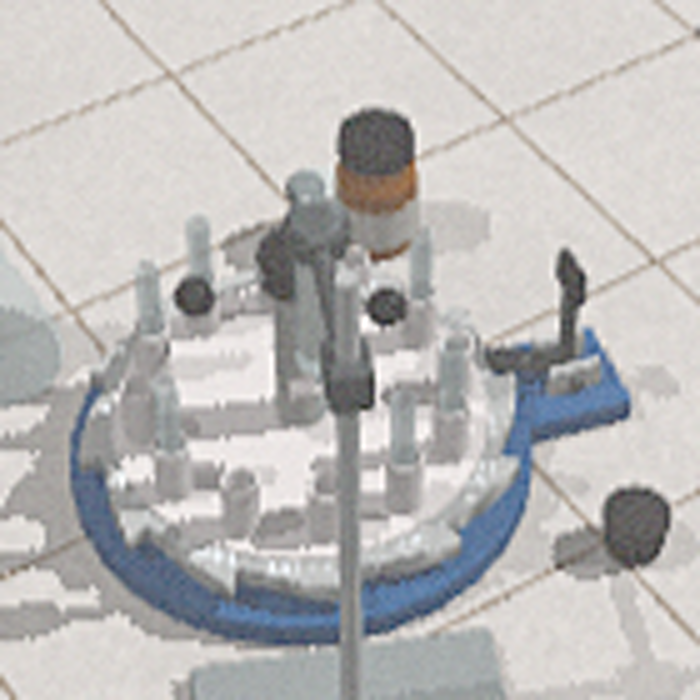

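The enlarged views show ball0 at full-image top pixel (300.3,207.7), ball1 at (305.3,170.5), ball2 at (335.7,193.3) and the tab at about (256.2,183.3). In the scene camera the tab is at (314,224). The pawl is down. I'll finalise the geometry and check that the route is clear.

Run:
```python
from h import *
B=np.array([onz("top",*q,148) for q in[(300.3,207.7),(305.3,170.5),(335.7,193.3)]])[:,:2]
a=B.mean(0); print("axis",a, "ang",[np.degrees(np.arctan2(*(b-a)[::-1])).round(1) for b in B],np.hypot(*(B-a).T))
S=np.array([onz("scene",200+195/5,170+297/5,148),onz("scene",200+386/5,170+306/5,148)]);print("scene balls",S.round(1))
t1=onz("top",256.2,183.3,95);t2=onz("scene",314,224.4,89);print("tab",t1,t2,np.hypot(*(t1[:2]-a)),np.degrees(np.arctan2(*(t1[:2]-a)[::-1])),np.hypot(*(t2[:2]-a)),np.degrees(np.arctan2(*(t2[:2]-a)[::-1])))
p,d=optics.snapshot("top");p2,d2=optics.snapshot("scene")
for X in(cloud("top",d)[d>0],cloud("scene",d2)[d2>0]):
    A=np.array([187,570]);D=np.array([595,18])-A
    for lo,hi in[(.12,.3),(.3,.5),(.5,.7),(.7,.9),(.9,1.05)]:
        w=X[:,:2]-A;t=w@D/(D@D);e=abs(w@np.array([-D[1],D[0]])/np.hypot(*D));k=(t>lo)&(t<hi)&(e<70);print(lo,k.sum(),np.percentile(X[k,2],99.5).round() if k.sum() else None)
```

```text
axis [ 568.94073319 -104.89384009] ang [np.float64(142.1), np.float64(21.4), np.float64(-98.1)] [55.23230993 55.03309253 54.60335312]
scene balls [[ 562.9 -155.7  148. ]
 [ 618.8  -81.8  148. ]]
tab [601.55339803  40.95449542  95.        ] [601.57662693  45.08926679  89.        ] 149.4500681769411 77.39562274650815 153.49278128722653 77.72396593292551
0.12 2439 6.0
0.3 2606 7.0
0.5 2500 7.0
0.7 2401 7.0
0.9 1768 114.0
0.12 835 10.0
0.3 1083 8.0
0.5 1295 8.0
0.7 1493 7.0
0.9 1253 119.0
```

```bash
python3 -m pendant '[[0,-28,40,0,0],[0,-28,40,0,0],[0,-28,40,0,0],[0,-28,40,0,0],[0,-28,40,0,0],[0,-28,40,0,0],[0,-28,40,0,0],[0,-28,40,0,0],[0,-28,40,0,0],[0,-28,40,0,0]]'; python3 -m pendant '[[0,0,0,0,8.43],[0,0,0,0,8.43],[0,0,0,0,8.43],[0,0,0,0,8.43],[0,0,0,0,8.43],[0,0,0,0,8.43],[0,0,0,0,8.43],[0,0,0,0,8.43],[0,0,0,0,8.43],[0,0,0,0,8.43]]'
```

```text
time: 2.65
tool_pos: [480.9, 177.2, 231.6]
tcp_rot: [180.0, -0.0, 71.8]
ft_force: [0.6, 1.0, 0.1]
finger_gap: -0.0
time: 3.65
tool_pos: [480.0, 179.0, 231.4]
tcp_rot: [-180.0, -0.0, -12.9]
ft_force: [0.0, 0.6, -0.1]
finger_gap: -0.1
```

```bash
python3 -m pendant '[[0,29.6,26.4,0,0],[0,29.6,26.4,0,0],[0,29.6,26.4,0,0],[0,29.6,26.4,0,0],[0,29.6,26.4,0,0],[0,0,0,30,0],[0,0,0,40,0],[0,0,0,30,0],[0,0,0,0,0]]'
python3 - <<'E'
from h import *
s=r.sense();print(s["tool_pos"],s["tcp_rot"])
p,_=optics.snapshot("scene"); q,_=optics.snapshot("top")
crop("scene","a",(250,150,100,100),4,p);crop("top","b",(220,130,100,100),4,q)
cv2.imwrite("pics/ab.png",np.hstack([cv2.imread("pics/a.png"),cv2.imread("pics/b.png")]))
E
```

```text
time: 4.55
tool_pos: [592.0, 18.1, 125.6]
tcp_rot: [179.9, 0.5, -12.5]
ft_force: [-0.5, 0.2, -0.4]
finger_gap: 0.2
[591.9995976   18.09655981 125.58206569] [179.91058207   0.54666805 -12.52846969]
```

View pics/ab.png

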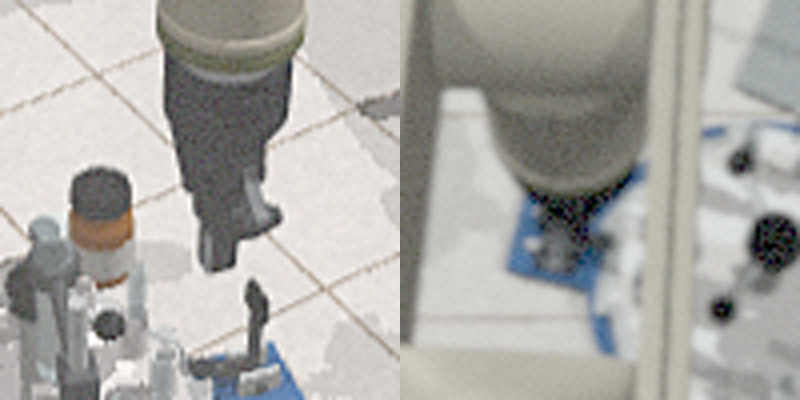

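The scene half shows the shut fingertips above and on the wheel side of the tab, with the tab at (257,295) in the crop. In the top half the gripper hides the tab. I'll lower it and push outward.

```bash
python3 -m pendant '[[0,0,0,10,0],[0,0,0,15,0],[0,0,0,15,0],[0,0,0,9,0],[0,0,0,0,0],[0,0,0,0,0]]'; python3 -m pendant '[[0,0,-4,0,0],[0,0,-5,0,0],[0,0,-4,0,0],[0,0,-4,0,0],[0,0,0,0,0]]'
```

```text
time: 5.25
tool_pos: [595.6, 18.1, 81.9]
tcp_rot: [180.0, 0.0, -12.5]
ft_force: [0.3, -0.5, 0.4]
finger_gap: 0.3
time: 5.75
tool_pos: [599.8, 35.4, 82.5]
tcp_rot: [-180.0, -0.0, -12.5]
ft_force: [-0.4, -0.5, -0.1]
finger_gap: -0.4
```

```bash
python3 -m pendant '[[0,0,-5,0,0],[0,0,-5,0,0],[0,0,-5,0,0],[0,0,-5,0,0],[0,0,-3,0,0],[0,0,0,0,0]]'
python3 - <<'E'
from h import *
p,_=optics.snapshot("scene"); crop("scene","c",(270,170,90,90),6,p)
E
```

```text
time: 6.35
tool_pos: [604.6, 57.6, 82.3]
tcp_rot: [-180.0, 0.0, -12.5]
ft_force: [-0.3, -0.0, -0.4]
finger_gap: 0.0
```

View pics/c.png

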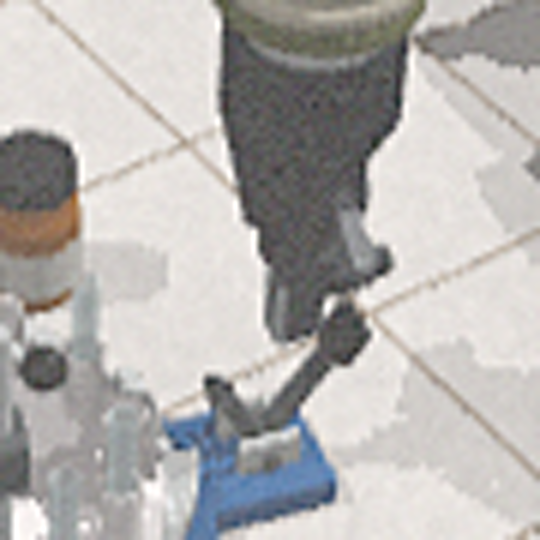

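The pawl is tipped fully out with its nose raised, and there is no force on the tool. The tab is at crop (345,330) and the nose at (215,385). Next I'll back off, rise and go behind ball0.

```bash
python3 -m pendant '[[0,0,10,0,0],[0,0,10,0,0],[0,0,0,20,0],[0,0,0,-20,0],[0,0,0,-30,0],[0,0,0,-40,0],[0,0,0,-40,0],[0,0,0,0,0]]' >/dev/null 2>&1 <<<'' & wait; python3 -c "
from bench import r;s=r.sense();print(s['time'],s['tool_pos'],s['tcp_rot'],s['ft_force'])"
```

```text
7.2 [603.83382073  36.30059656 200.17070875] [-179.88425193   -0.65463093  -12.56467458] [ 0.54723269 -0.05561572  0.4363986 ]
```

One row there went 20 mm down by mistake: I typed +20 where I meant to stay level. I'll move on to ball0 and check the pawl in the same step.

```bash
python3 -m pendant '[[0,-14,30,0,0],[0,-15,30,0,0],[0,-14,31,0,0],[0,0,0,0,5.6],[0,0,0,0,5.6],[0,0,0,0,0],[0,0,0,0,0]]'
python3 - <<'E'
from h import *
p,_=optics.snapshot("scene"); q,_=optics.snapshot("top")
crop("scene","a",(210,160,130,130),4,p);crop("top","b",(240,150,70,130),4,q)
cv2.imwrite("pics/ab2.png",np.hstack([cv2.imread("pics/a.png"),cv2.imread("pics/b.png")]))
E
```

```text
time: 7.9
tool_pos: [538.2, -42.5, 192.1]
tcp_rot: [180.0, 0.0, -23.6]
ft_force: [-0.2, -0.1, 0.1]
finger_gap: 0.1
```

View pics/ab2.png

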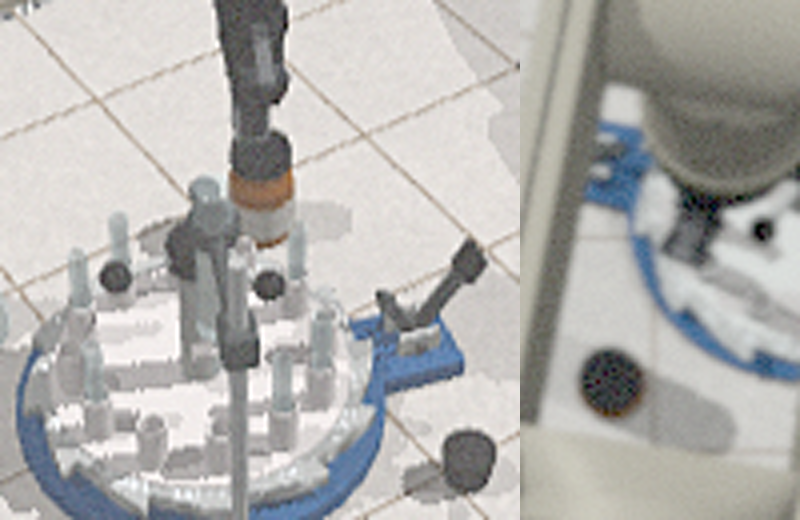

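The pawl stays fully up, with the tab at (468,258) in the crop. Ball0 is still at full-image top pixel (300.5,207.5), so the wheel hasn't moved. Now lower and push, stopping short to measure.

```bash
python3 -m pendant '[[0,0,0,12,0],[0,0,0,20,0],[0,0,0,15,0],[0,0,0,5,0],[0,0,0,0,0],[0,0,0,0,0]]'; python3 -m pendant '[[0,0,3,0,0],[0,0,3,0,0],[0,0,0,0,0]]';python3 -m pendant '[[0,0,3,0,0],[0,0,3,0,0],[0,0,3,0,0],[0,0,3,0,0],[0,0,3,0,0],[0,0,3,0,0],[0,0,2,0,0],[0,0,0,0,0]]'
cat > b.py <<'E'
from h import *
import sys
# find dark ball blobs in the top camera at z=148 and fit wheel phase
a=np.array([568.94,-104.89])
ims=[optics.snapshot("top")[0].astype(float) for _ in range(3)]
g=cv2.GaussianBlur(np.mean(ims,0).max(2),(0,0),1.0)
u=np.arange(-60,61)
best=[]
for ang in np.arange(130,200,.5):
    sc=[]
    for k in range(3):
        t=np.radians(ang+120*k); c=proj("top",[*(a+54.5*np.array([np.cos(t),np.sin(t)])),148])[0]
        v,uu=np.indices(g.shape); d=np.hypot(uu-c[0],v-c[1]); sc.append(g[(d>5)&(d<8)].mean()-g[d<3].mean())
    best.append([ang]+sc)
b=np.array(best)
for k in range(3): i=b[:,k+1].argmax(); print("ball",k,b[i,0],"contrast",b[i,k+1].round(1))
E
python3 b.py
```

```text
time: 8.6
tool_pos: [538.8, -41.9, 140.7]
tcp_rot: [-180.0, -0.0, -23.7]
ft_force: [0.6, -0.5, 0.7]
finger_gap: -0.1
time: 8.9
tool_pos: [536.3, -47.9, 140.9]
tcp_rot: [-180.0, -0.1, -23.7]
ft_force: [0.3, -0.2, 0.2]
finger_gap: 0.0
time: 9.7
tool_pos: [527.9, -66.4, 140.3]
tcp_rot: [180.0, -0.0, -23.7]
ft_force: [-0.0, 0.4, 0.0]
finger_gap: 0.1
ball 0 160.5 contrast 59.0
ball 1 171.5 contrast 21.0
ball 2 194.5 contrast 6.7
```

```bash
python3 -m pendant '[[0,0,3,0,0],[0,0,3,0,0],[0,0,2.5,0,0],[0,0,0,0,0],[0,0,0,0,0]]'; python3 b.py; python3 -m pendant '[[0,0,-5,0,0],[0,0,-10,0,0],[0,0,-15,0,0],[0,0,-10,-20,0],[0,0,-10,-30,0],[0,0,0,0,0],[0,0,0,0,0]]'; python3 b.py
python3 - <<'E'
from h import *
q,_=optics.snapshot("top"); crop("top","d",(230,140,130,115),6,q)
E
```

```text
time: 10.35
tool_pos: [524.5, -74.0, 140.3]
tcp_rot: [180.0, -0.0, -23.7]
ft_force: [-0.1, -0.6, 0.5]
finger_gap: 0.1
ball 0 169.0 contrast 53.0
ball 1 137.5 contrast 30.0
ball 2 199.0 contrast 9.7
time: 11.2
tool_pos: [545.7, -26.6, 191.2]
tcp_rot: [-180.0, -0.1, -23.6]
ft_force: [-0.3, -0.0, -1.1]
finger_gap: 0.1
ball 0 163.5 contrast 17.7
ball 1 171.5 contrast 85.2
ball 2 130.5 contrast 28.4
```

View pics/d.png

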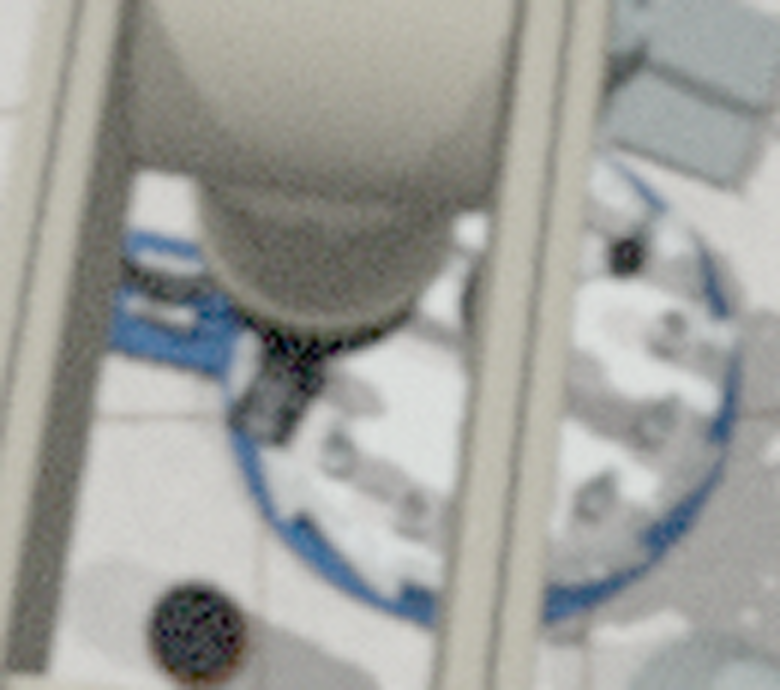

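The top view shows ball2 at crop (627,257), a base phase of 171.5°, against about 142° at the start. The gripper hides ball0. I'll run the same measure on the first picture to get a baseline.

Run:
```python
from h import *
a=np.array([568.94,-104.89])
v,uu=np.indices((420,560))
for n,g in(("start",cv2.imread("pics/top0.png").astype(float)),("now",np.mean([optics.snapshot("top")[0].astype(float) for _ in range(3)],0))):
    g=cv2.GaussianBlur(g.max(2),(0,0),1.0)
    c0=np.array([335.7,193.3] if n=="start" else [230+627/6,140+257/6])
    w=np.clip(110-g,0,None)*(np.hypot(uu-c0[0],v-c0[1])<5)
    c=[(w*uu).sum()/w.sum(),(w*v).sum()/w.sum()]; P=onz("top",*c,148)[:2]-a
    print(n,c,np.hypot(*P),np.degrees(np.arctan2(P[1],P[0])))
```

```text
start [np.float64(335.567009248982), np.float64(193.50132587848418)] 54.34035106512396 -98.64423048196166
now [np.float64(334.29772552753064), np.float64(182.10858946595462)] 55.55422558812812 -67.88109441918492
```

```bash
python3 -m pendant '[[0,0,0,0,-5.6],[0,0,0,0,-5.6],[0,10,-37,0,0],[0,10,-37,0,0],[0,10,-37,0,0],[0,9,-37,0,0],[0,0,0,0,0],[0,0,0,0,0]]'; python3 -m pendant '[[0,0,0,20,0],[0,0,0,40,0],[0,0,0,40,0],[0,0,0,20,0],[0,0,0,0,0],[0,0,0,0,0]]'
python3 - <<'E'
from h import *
p,_=optics.snapshot("scene"); crop("scene","e",(210,160,140,130),5,p)
E
```

```text
time: 12.35
tool_pos: [614.6, 108.8, 189.5]
tcp_rot: [180.0, 0.1, -12.4]
ft_force: [-0.2, -0.2, 0.3]
finger_gap: -0.2
time: 12.95
tool_pos: [614.7, 107.3, 70.8]
tcp_rot: [180.0, 0.0, -12.6]
ft_force: [0.8, 0.1, 0.5]
finger_gap: 0.1
```

View pics/e.png

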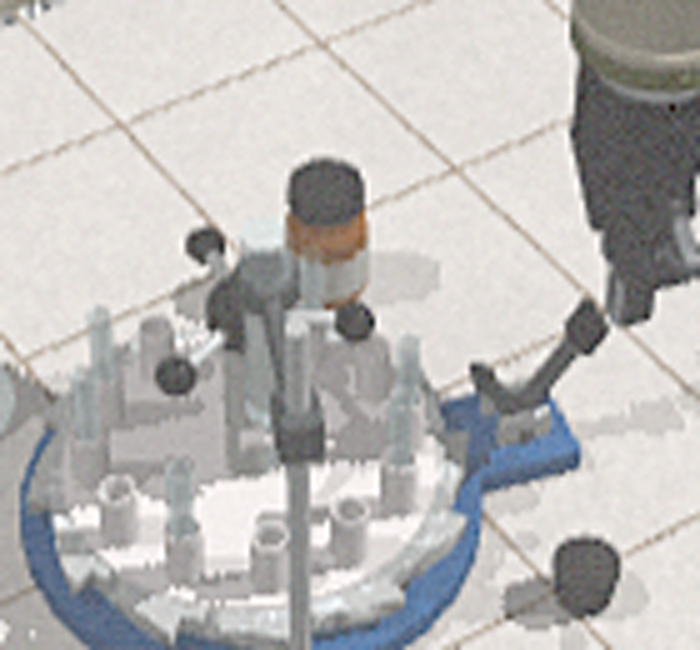

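The pawl is still out, with the tab at (587,325) in the crop and the finger just outside it. The star has turned by about one notch. Now tip the pawl in.

```bash
python3 -m pendant '[[0,0,5,0,0],[0,0,5,0,0],[0,0,5,0,0],[0,0,5,0,0],[0,0,5,0,0],[0,0,4,0,0],[0,0,4,0,0],[0,0,4,0,0],[0,0,3,0,0],[0,0,0,0,0]]'; python3 -m pendant '[[0,0,-10,0,0],[0,0,-25,0,0],[0,0,-10,-20,0],[0,0,0,-50,0],[0,0,0,-50,0],[0,0,0,0,0]]'
python3 - <<'E'
from h import *
p,_=optics.snapshot("scene"); q,_=optics.snapshot("top")
a=p;crop("scene","a",(255,180,90,80),6,p);crop("top","b",(230,140,130,120),4,q)
A=cv2.imread("pics/a.png");B=cv2.imread("pics/b.png");
A=cv2.resize(A,(int(A.shape[1]*.5*480/240*.5)*1,240)) if 0 else cv2.resize(A,(270,240))
crop("scene","a",(295,195,50,60),5,p);C=cv2.resize(cv2.imread("pics/a.png"),(270,240+0))
s0=cv2.imread("pics/scene0.png");crop("scene","z",(255,180,90,80),6,s0);Z=cv2.resize(cv2.imread("pics/z.png"),(270,240))
cv2.imwrite("pics/f.png",np.hstack([np.vstack([Z,A]),B]))
E
```

```text
time: 14.0
tool_pos: [606.1, 68.8, 70.2]
tcp_rot: [180.0, 0.0, -12.5]
ft_force: [-0.4, -0.3, 0.8]
finger_gap: -0.1
time: 14.6
tool_pos: [620.7, 114.9, 200.3]
tcp_rot: [-179.7, -0.8, -12.5]
ft_force: [1.5, -0.4, 1.1]
finger_gap: -0.0
```

View pics/f.png

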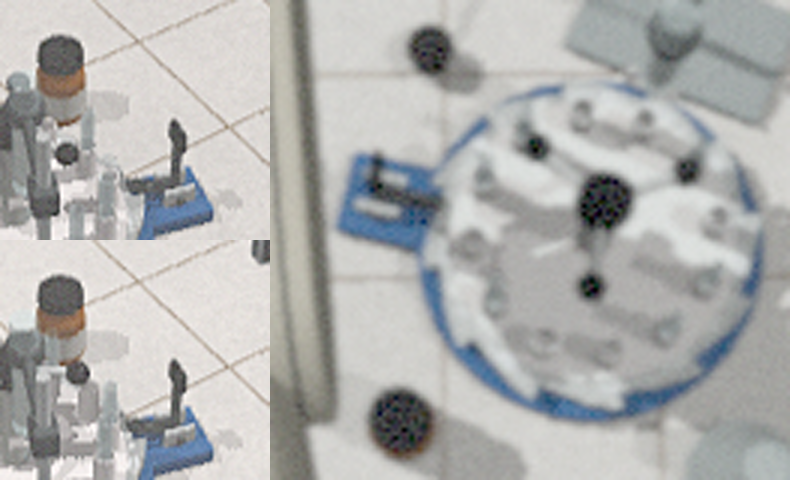

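The paired scene crops (start above, now below) show the tab upright at the same spot, about (177,135) in each. In the top view the balls are at crop pixels (537,147), (687,170) and (591,287). I'll check both by numbers.

```bash
cat > chk.py <<'E'
from h import *
a=np.array([568.94,-104.89]); v,uu=np.indices((420,560))
fr={c:np.mean([optics.snapshot(c)[0].astype(float) for _ in range(4)],0).astype(np.uint8) for c in("scene","top")}
# tab shift since the start (template match, subpixel by upsampling x8)
for c,(x,y,w,h) in(("scene",(309,218,10,16)),("top",(253,178,8,10))):
    t=cv2.imread(f"pics/{c}0.png")[y:y+h,x:x+w]; s=fr[c][y-8:y+h+8,x-8:x+w+8]
    up=lambda m:cv2.resize(m,None,fx=8,fy=8,interpolation=cv2.INTER_CUBIC)
    m=cv2.matchTemplate(up(s),up(t),cv2.TM_CCOEFF_NORMED); _,k,_,l=cv2.minMaxLoc(m); print(c,"tab shift px",l[0]/8-8,l[1]/8-8,"score",round(k,3))
th=.15; rho=np.array([.216,.976])
for c in fr: print(c,"0.15 tilt would be",(proj(c,[*(np.array([601.5,43])+65*np.sin(th)*rho),24+65*np.cos(th)])-proj(c,[601.5,43,89]))[0].round(1))
def balls(im,seeds):
    g=cv2.GaussianBlur(im.astype(float).max(2),(0,0),.8); o=[]
    for s in seeds:
        c=np.array(s,float)
        for _ in range(3):
            w=np.clip(90-g,0,None)*(np.hypot(uu-c[0],v-c[1])<4); c=np.array([(w*uu).sum(),(w*v).sum()])/w.sum()
        o.append(onz("top",*c,148)[:2])
    o=np.array(o); d=o-o.mean(0); return np.degrees(np.arctan2(d[:,1],d[:,0])),o.mean(0)
A,ca=balls(cv2.imread("pics/top0.png"),[(300.3,207.7),(305.3,170.5),(335.7,193.3)])
B,cb=balls(fr["top"],[(230+321/4,140+287/4),(230+267/4,140+147/4),(230+417/4,140+170/4)])
print(A,B,"rot deg",(B-A+180)%360-180,"mean rad",np.radians(((B-A+180)%360-180).mean()),ca,cb)
E
python3 chk.py
```

```text
scene tab shift px 0.0 0.0 score 0.999
top tab shift px 0.0 0.0 score 0.987
scene 0.15 tilt would be [ 3.4 -0.7]
top 0.15 tilt would be [-3.6 -0.7]
[141.94189031  20.96497161 -98.9553334 ] [170.03003873  50.79766348 -69.64685763] rot deg [28.08814842 29.83269188 29.30847578] mean rad 0.507479589897079 [ 569.50317916 -104.45607696] [ 570.58292604 -103.74547743]
```

```bash
python3 -m pendant '[[0,0,-20,0,0],[0,0,0,0,0],[0,0,0,0,0],[0,0,0,0,0]]'
python3 - <<'E'
from bench import hand_in
print(hand_in())
E
```

```text
time: 15.5
tool_pos: [620.1, 132.3, 190.1]
tcp_rot: [180.0, 0.0, -12.5]
ft_force: [0.7, -0.9, 0.2]
finger_gap: -0.0
the job is handed in; nothing more can be done
None
```

The carousel is back by one notch and the pawl is down in the wheel again. I handed the job in at about 15.5 s, with the arm standing clear. With the shut fingertips I tipped the pawl outward until it stayed up. I then pushed ball0 of the star handle anticlockwise, and tipped the tab back in from outside.

**Last checks**
- **Pawl:** the tab is back at its start position, with 0 px shift in both cameras; a 0.15 rad tilt would show as about 3.5 px. The pawl therefore looks fully down.
- **Wheel:** the star turned back 0.507 rad, averaged over the three balls; one notch is 0.524. That puts the wheel between -0.51 and -0.56, inside the allowed play of -0.59 to -0.43.
- **Spread in the wheel reading:** the three balls gave 28.1°, 29.8° and 29.3°. An earlier reading of ball2 alone, with the arm partly in view, gave 30.8°.
- **Forces and surroundings:** the tool force readings never rose above about 2 N. The jar, bung and flask look unmoved by eye. I did not measure their positions or check the tubes one by one.

**Slip:** while backing away from the tab, one row sent the finger about 20 mm down by mistake. The next picture showed the pawl still up and ball0 unmoved.

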